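Spot a bracket blank with the spring punch

TASK

The spool-holder bracket blank with the pen cross needs a drill spot. Stand the spring-loaded centre punch upright on the blank with its point over the cross, press its cap straight down until the hidden spring snaps, then let go and leave the punch standing there, with the blank lying about where it was.

Things in the scene. Friction and masses are not known exactly. Their poses are not given: they have to be found in the camera images.
- punch: Spring punch, upright, 114 mm tall, 0.45 kg: steel ring foot 48 mm wide, 12 high; three posts round a needle; dark barrel 22 mm wide (collar 34 wide at 32-44 up) to 72 up; thin stem; bare metal cap 32 mm wide, from 90 to 114 up, two dark bands. Liftable by cap or barrel. Origin: underside of foot, at the needle's point; z up. Not the cone-shaped jack or stubby screwdriver standing nearby.
- punch_cap (a joint): How far the cap is pressed into the punch, in m: 0 up (at rest), 0.014 fully down on its stop. Resistance starts near 3 N and grows to about 14 N at 4 to 5 mm; then the spring snaps over and it drops to about 4 N at the bottom. Fired once past 11 mm. Springs back up when let go.
- blank: Bracket blank: loose bare aluminium plate 140 x 90 x 6 mm, 0.4 kg, lying flat, two 10 mm holes near one short end, a thin black pen cross (30 mm) towards the other. Origin: centre of its underside; x along the 140 mm side towards the cross, z up. Not the finished bracket nearby: same size, a third hole (14 mm) in place of the cross.
- cross (a point): Middle of the pen cross on the blank's upper face, 25 mm from the blank's centre towards the end without holes, 6 mm above its underside.

How it is judged:
By the outcome, as a careful person would: the job done as asked, in the order asked, and still so for the second after the job is handed in, with the robot touching nothing.
It also fails if it takes over 34 s, if anything falls off the work surface, if the arm or the gripper's body presses on something with over 40 N, if the wrist force passes 120 N, or if a joint passes its speed limit or range.

ROBOT

A 6-joint arm with a two-finger parallel gripper is mounted at the origin on the work surface. World frame = base frame: x ahead of the robot, y to its left, z up, the work surface at z = 0. Lengths are in m, angles in rad, forces in N, time in s.
With the tool pointing down it reaches from about 0.3 to 0.825 m from the base axis. Payload 5.4 kg.
Tool frame: the origin (TCP) lies on the centre line of the jaws, within the pads' length; the fingertips stand 14 mm ahead of it and the grasp point (between the pads) lies 5 mm behind it; z points along the fingers, y is the direction in which the jaws open and shut (so a half turn about z gives the same grasp; the last joint's range is limited). The gripper opens to 92 mm and grips with 3 to 60 N. Pads are 20 mm wide; open, the fingers measure 128 mm over their backs; the gripper's body (75 mm by 189 mm) begins 69 mm behind the grasp point.
Start: joints at [-1.439, 0.158, 1.597, -0, 1.386, -0.21], TCP at [0.193, -0.542, 0.229] pointing down, gripper open.
Joint ranges: [-2.91, 2.91], [-0.94, 2.29], [0.18, 2.7], [-1.29, 4.43], [0.17, 2.64], [-3, 3]. Speed limits (rad/s): [2.57, 2.57, 3.14, 3.14, 3.14, 3.14].

INTERFACE

Orientations are given as [roll, pitch, yaw] about the fixed x, y, z axes, in that order (R = Rz(yaw) Ry(pitch) Rx(roll)).
In Python, from station import r, eyes gives the robot as it stands. The module is installed in compiled form; this text tells all that it offers.
- The arm moves only by the tool jog_arm, never from a script. Its argument "series" is a list of rows, each an object of numbers: "rx", "ry", "rz": the turn, a rotation vector about the tool's x, y, z in rad; "tx", "ty", "tz": the shift along the tool's x, y, z in cm; "hand": the closure, from -1 (fully open) to 1 (shut), so that 0 is half open. In form: [{"rx": .., "ry": .., "rz": .., "tx": .., "ty": .., "tz": .., "hand": ..}, ...]. A call has 1 to 20 rows; each row shifts and turns the commanded pose from where the row before left it, along the tool's axes as they then stand; what a row does not reach is not made up. A row lasts 1/10 s, in which the tool goes at most 50 mm and 8.59 degrees, less where a joint would pass 70% of its speed; a pose out of reach is approached as far as the arm can. A call with a gripper value outside its range is refused whole. The fingers move at their own pace and stop on an object; the grip force is fixed at half the most. Time passes only in rows, so rows that do not move let the fingers close. It gives the time, the measured TCP pose, the force and the opening at its end, in the units of the state.
- r.get_state(): the state, without advancing time (a new reading comes with each control period).
- eyes.camera(name): name is "scene" or "top" or "wrist"; returns the picture (384x512x3 uint8, red, green, blue); there is no depth.
- eyes.camera_params(name): a dict with "fx", "fy", "cx", "cy" (pixels), "rvec" (rotation vector, rad) and "tvec" (3), from world to camera coordinates, as OpenCV has them. Camera axes: x right, y down, z forward; pixel columns grow to the right and rows downward; lengths in m; the calibration is good to about 2 mm. A picture is of the moment at which its call begins: read the wrist's pose just before it. camera_params takes no time and is no camera call; for the wrist camera it gives the pose at the moment of the call.
- r.finish_job(): hands the job in, once; it reports no verdict.
The state is a dict: "time_s": time; "joint_pos": joint angles; "qd": joint speeds; "joint_torque": joint torques, N m; "ee_pos": TCP position; "tcp_rot": TCP orientation; "force": force on the tool from outside, world axes, zero at the start; "wrist_torque": the same for the moment, N m; "opening": finger opening in m.
Only numpy, scipy, OpenCV 4.12 (cv2) and the standard library are available. Lean on these libraries where they do the work, as an engineer would, in place of code of your own. Each camera call takes 0.05 s, during which the arm holds its last target. There are 200 camera calls.

## Working session

There is one attempt and no reset: what is moved stays moved. The work goes in short steps, Python scripts to look and compute and a tool call to move; the robot and the scene stay as the last step left them, time stands still between calls to the robot, and variables do not carry over. Pictures are saved under pics/ and viewed, about 8 in all and at most 12, crops included, and the job is handed in when it is done.

Besides the shell and the picture viewer there is one more tool, called after "Emit:" as a command line: name --argument value ..., lists and objects as JSON in quotes. jog_arm: Moves the arm, as the interface text tells. Its arguments: {"type":"object","properties":{"series":{"type":"array"}},"required":["series"]}

```bash
mkdir -p pics; cat > h.py <<'E'
import numpy as np, cv2
from station import r, eyes
def shot(n,f):
    p=eyes.camera_params(n); im=eyes.camera(n); cv2.imwrite('pics/'+f,im[:,:,::-1]); return im,p
def ray(p,u,v):
    R=cv2.Rodrigues(np.array(p['rvec'],float))[0]; t=np.array(p['tvec'],float).ravel()
    d=R.T@np.array([(u-p['cx'])/p['fx'],(v-p['cy'])/p['fy'],1]); return -R.T@t,d
def onz(p,u,v,z):
    c,d=ray(p,u,v); return c+d*(z-c[2])/d[2]
def proj(p,X):
    R=cv2.Rodrigues(np.array(p['rvec'],float))[0]; q=R@np.array(X)+np.array(p['tvec'],float).ravel()
    return q[0]/q[2]*p['fx']+p['cx'],q[1]/q[2]*p['fy']+p['cy']
E
python3 - <<'E'
from h import *
a,p=shot('top','top.png');b,q=shot('scene','scene.png')
np.save('top.npy',a)
for c in(p,q): print(c, ray(c,256,192))
print(r.get_state())
E
```

```text
{'fx': 354.8994460063679, 'fy': 354.8994460063679, 'cx': 260.60061639334754, 'cy': 194.93481529223178, 'rvec': array([ 2.15408395, -2.11793054,  0.19061027]), 'tvec': array([0.01081825, 0.52854793, 0.70454172])} (array([0.40130011, 0.02454633, 0.7837185 ]), array([ 0.17735871,  0.00672261, -0.98424343]))
{'fx': 348.3063215008496, 'fy': 348.3063215008496, 'cx': 258.94142913695543, 'cy': 186.2165756711082, 'rvec': array([ 1.79252495,  1.88343934, -0.66192408]), 'tvec': array([-0.00162151, -0.38339889,  1.0672628 ])} (array([0.96438756, 0.05111161, 0.59446738]), array([-0.60998357, -0.0405396 , -0.79159561]))
{'time_s': 0.1, 'joint_pos': array([-1.43905820e+00,  1.59002037e-01,  1.59812712e+00,  1.83974293e-06,
        1.38621866e+00, -2.10092844e-01]), 'qd': array([-0.0005332 , -0.0025881 , -0.00197618, -0.00022131, -0.00172895,
        0.0006075 ]), 'joint_torque': array([ 1.51003118e-03, -3.86505139e+01, -3.22959459e+01,  7.04166340e-02,
        3.39764741e-02, -5.17414753e-05]), 'ee_pos': array([ 0.19265657, -0.5411698 ,  0.22769795]), 'tcp_rot': array([-3.13987646e+00, -3.67807632e-04,  3.41830317e-01]), 'force': array([ 0.34945784,  1.04600398, -0.1481953 ]), 'wrist_torque': array([-0.01219923,  0.03910342,  0.01542003]), 'opening': 0.09180529910639712}
```

View pics/top.png

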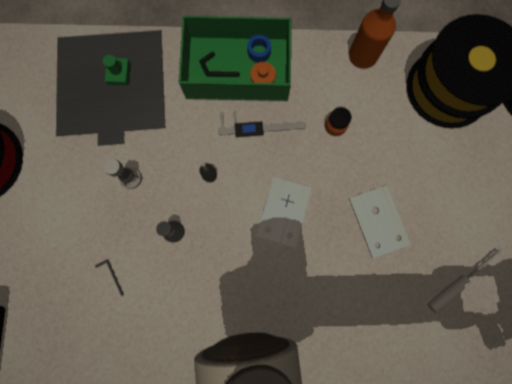

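View pics/scene.png

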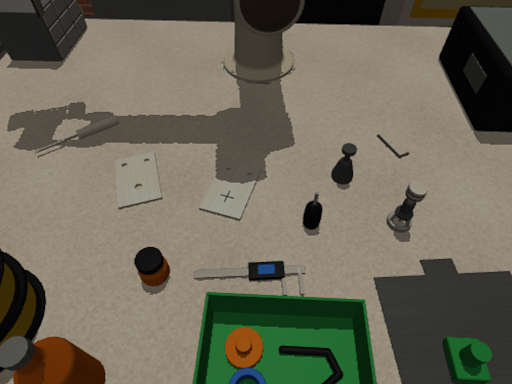

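The top view shows the blank with its cross at about (288,201). The punch's foot is at (131,176) and its cap at (113,167). In the scene view the cross is at (228,196), the foot at (400,222) and the cap at (416,190). The jack is at (172,231) in the top view and the stubby screwdriver at (208,172).

```bash
python3 - <<'E'
from h import *
p=eyes.camera_params('top');q=eyes.camera_params('scene')
print('cross',onz(p,288,201,.006),onz(q,228,196.5,.006))
print('cap',onz(p,113,167,.114),onz(q,416,189,.114))
print('foot',onz(p,131,176,.006),onz(q,400,222,.006))
print('jack',onz(p,172,231,.03),'screwdr',onz(p,208,172,.03))
a=cv2.imread('pics/top.png')[170:260,250:325];b=cv2.imread('pics/scene.png')[170:240,360:450]
cv2.imwrite('pics/c.png',np.hstack([cv2.resize(a,(400,480),interpolation=2),cv2.resize(cv2.imread('pics/top.png')[150:210,90:150],(400,480),interpolation=2)]))
E
```

```text
cross [ 0.52242154 -0.04149397  0.006     ] [ 0.52580209 -0.03746079  0.006     ]
cap [0.56616411 0.30642882 0.114     ] [0.57387941 0.30622801 0.114     ]
foot [0.57281882 0.31000847 0.006     ] [0.57249954 0.31235945 0.006     ]
jack [0.45023571 0.20561895 0.03      ] screwdr [0.57947353 0.13493204 0.03      ]
```

View pics/c.png

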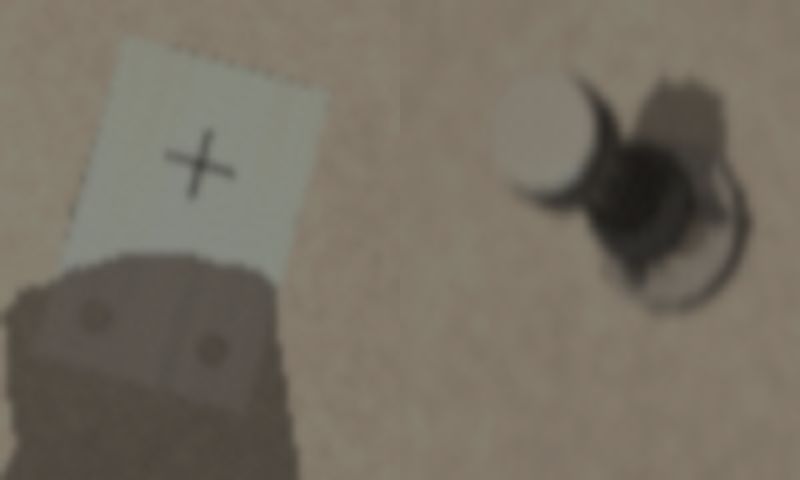

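```bash
cat >> h.py <<'E'
from scipy.spatial.transform import Rotation as Ro
def tool(): 
    s=r.get_state(); return s, Ro.from_euler('xyz',s['tcp_rot']).as_matrix()
def delta(X):
    s,T=tool(); return (T.T@(np.array(X)-s['ee_pos'])*100).round(2)
E
python3 - <<'E'
from h import *
s,T=tool();w=eyes.camera_params('wrist');c,d=ray(w,256,192)
print('cam in tool',T.T@(c-s['ee_pos']),T.T@d,w['fx'])
print(delta([.524,-.040,.25]),delta([.571,.308,.25]))
p=eyes.camera_params('top');print(onz(p,287.5,200.6,.006),onz(p,112,166.3,.114))
E
```

```text
cam in tool [ 0.07952214  0.00017422 -0.15703015] [-0.28443803  0.00840047  0.95870795] 326.41894849251923
[ 48.02 -36.11  -2.15] [ 64.11 -67.33  -2.09]
[ 0.52330012 -0.04038101  0.006     ] [0.56751896 0.30847506 0.114     ]
```

Emit:
jog_arm --series '[{"tx": 3.2,"ty": -2.4,"tz": -0.14},{"tx": 3.2,"ty": -2.4,"tz": -0.14},{"tx": 3.2,"ty": -2.4,"tz": -0.14},{"tx": 3.2,"ty": -2.4,"tz": -0.14},{"tx": 3.2,"ty": -2.4,"tz": -0.14},{"tx": 3.2,"ty": -2.4,"tz": -0.14},{"tx": 3.2,"ty": -2.4,"tz": -0.14},{"tx": 3.2,"ty": -2.4,"tz": -0.14},{"tx": 3.2,"ty": -2.4,"tz": -0.14},{"tx": 3.2,"ty": -2.4,"tz": -0.14},{"tx": 3.2,"ty": -2.4,"tz": -0.14},{"tx": 3.2,"ty": -2.4,"tz": -0.14},{"tx": 3.2,"ty": -2.4,"tz": -0.14},{"tx": 3.2,"ty": -2.4,"tz": -0.14},{"tx": 3.2,"ty": -2.5,"tz": -0.14},{"tz": 0}]'

```text
schema error: expected keys rx, ry, rz, tx, ty, tz, hand
```

```bash
python3 - <<'E'
from h import *
s,T=tool();a,w=shot('wrist','w1.png');print(s['time_s'],s['ee_pos'],s['tcp_rot'],s['qd'].round(3))
print('cross pred',proj(w,[.5235,-.040,.006]))
np.savez('w1.npz',a=a,**w)
E
```

```text
0.1 [ 0.19265657 -0.5411698   0.22769795] [-3.13987646e+00 -3.67807632e-04  3.41830317e-01] [-0.001 -0.003 -0.002 -0.    -0.002  0.001]
cross pred (np.float64(-213.02377666140438), np.float64(-443.5776006003804))
```

View pics/w1.png

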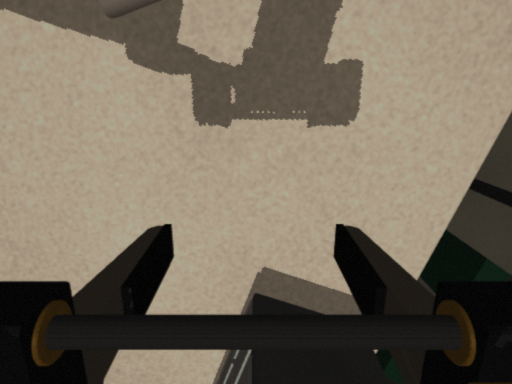

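The call was refused because every key is needed. The picture only shows the start pose, with the fingers at the lower edge.

Emit:
jog_arm --series '[{"rx": 0,"ry": 0,"rz": 0,"tx": 3.2,"ty": -2.4,"tz": -0.14,"hand": -1},{"rx": 0,"ry": 0,"rz": 0,"tx": 3.2,"ty": -2.4,"tz": -0.14,"hand": -1},{"rx": 0,"ry": 0,"rz": 0,"tx": 3.2,"ty": -2.4,"tz": -0.14,"hand": -1},{"rx": 0,"ry": 0,"rz": 0,"tx": 3.2,"ty": -2.4,"tz": -0.14,"hand": -1},{"rx": 0,"ry": 0,"rz": 0,"tx": 3.2,"ty": -2.4,"tz": -0.14,"hand": -1},{"rx": 0,"ry": 0,"rz": 0,"tx": 3.2,"ty": -2.4,"tz": -0.14,"hand": -1},{"rx": 0,"ry": 0,"rz": 0,"tx": 3.2,"ty": -2.4,"tz": -0.14,"hand": -1},{"rx": 0,"ry": 0,"rz": 0,"tx": 3.2,"ty": -2.4,"tz": -0.14,"hand": -1},{"rx": 0,"ry": 0,"rz": 0,"tx": 3.2,"ty": -2.4,"tz": -0.14,"hand": -1},{"rx": 0,"ry": 0,"rz": 0,"tx": 3.2,"ty": -2.4,"tz": -0.14,"hand": -1},{"rx": 0,"ry": 0,"rz": 0,"tx": 3.2,"ty": -2.4,"tz": -0.14,"hand": -1},{"rx": 0,"ry": 0,"rz": 0,"tx": 3.2,"ty": -2.4,"tz": -0.14,"hand": -1},{"rx": 0,"ry": 0,"rz": 0,"tx": 3.2,"ty": -2.4,"tz": -0.14,"hand": -1},{"rx": 0,"ry": 0,"rz": 0,"tx": 3.2,"ty": -2.4,"tz": -0.14,"hand": -1},{"rx": 0,"ry": 0,"rz": 0,"tx": 0,"ty": -1.5,"tz": 0,"hand": -1},{"rx": 0,"ry": 0,"rz": 0,"tx": 0,"ty": 0,"tz": 0,"hand": -1}]'

```text
time_s: 1.75
ee_pos: [0.4965, -0.0593, 0.2477]
tcp_rot: [-3.141, 0.001, 0.345]
force: [0.0, -0.2, -0.9]
opening: 0.0916
```

```bash
python3 - <<'E'
from h import *
s,T=tool();a,w=shot('wrist','w2.png');print(s['time_s'],s['ee_pos'],s['tcp_rot'],s['qd'].round(3))
print('cross pred',proj(w,[.5235,-.040,.006]))
np.savez('w2.npz',a=a,**w)
E
```

```text
1.75 [ 0.49648334 -0.05931868  0.24773629] [-3.14073284e+00  1.21091947e-03  3.44794835e-01] [-0.053 -0.003  0.001 -0.018 -0.012 -0.021]
cross pred (np.float64(245.88189511860338), np.float64(135.9186925688337))
```

View pics/w2.png

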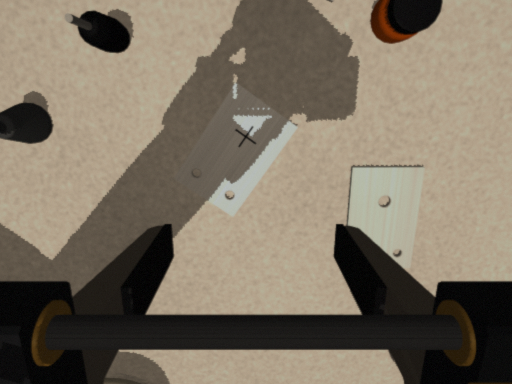

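The wrist view shows the cross at (245,137), where (246,136) was predicted, so the cross estimate holds. Next I go towards the punch.

```bash
python3 - <<'E'
from h import *
z=np.load('w2.npz');w={k:z[k] for k in z.files}
print('cross',onz(w,245.5,137,.006), delta([.545,.29,.25]))
E
```

```text
cross [ 0.52211252 -0.03999758  0.006     ] [ 16.37 -31.39  -0.23]
```

Emit:
jog_arm --series '[{"rx": 0,"ry": 0,"rz": 0,"tx": 2.0,"ty": -3.9,"tz": 0,"hand": -1},{"rx": 0,"ry": 0,"rz": 0,"tx": 2.0,"ty": -3.9,"tz": 0,"hand": -1},{"rx": 0,"ry": 0,"rz": 0,"tx": 2.0,"ty": -3.9,"tz": 0,"hand": -1},{"rx": 0,"ry": 0,"rz": 0,"tx": 2.0,"ty": -3.9,"tz": 0,"hand": -1},{"rx": 0,"ry": 0,"rz": 0,"tx": 2.0,"ty": -3.9,"tz": 0,"hand": -1},{"rx": 0,"ry": 0,"rz": 0,"tx": 2.0,"ty": -3.9,"tz": 0,"hand": -1},{"rx": 0,"ry": 0,"rz": 0,"tx": 2.0,"ty": -3.9,"tz": 0,"hand": -1},{"rx": 0,"ry": 0,"rz": 0,"tx": 2.0,"ty": -3.9,"tz": 0,"hand": -1},{"rx": 0,"ry": 0,"rz": 0,"tx": 0,"ty": 0,"tz": 0,"hand": -1},{"rx": 0,"ry": 0,"rz": 0,"tx": 0,"ty": 0,"tz": 0,"hand": -1}]'

```text
time_s: 2.8
ee_pos: [0.5436, 0.2855, 0.2478]
tcp_rot: [3.141, 0.001, 0.341]
force: [0.1, -0.7, 0.4]
opening: 0.0919
```

```bash
python3 - <<'E'
from h import *
s,T=tool();a,w=shot('wrist','w3.png');print(s['time_s'],s['ee_pos'],s['tcp_rot'],s['qd'].round(3))
print('pred',proj(w,[.568,.308,.114]),proj(w,[.568,.308,0]),proj(w,[.573,.308,.114]),proj(w,[.568,.313,.114]))
print('TCP axis at cap height',proj(w,list(s['ee_pos'][:2])+[.114]))
np.savez('w3.npz',a=a,**w)
E
```

```text
2.8 [0.54363385 0.2854977  0.24779341] [3.14069291e+00 8.42395939e-04 3.41431248e-01] [-0.028 -0.02   0.019 -0.001  0.001  0.   ]
pred (np.float64(238.47661320867104), np.float64(152.10441024539858)) (np.float64(242.43635091814016), np.float64(136.57102215434503)) (np.float64(240.28765066771632), np.float64(146.86846616933576)) (np.float64(233.19388172894668), np.float64(150.24609630518643))
TCP axis at cap height (np.float64(253.00250769705497), np.float64(184.89669959407848))
```

View pics/w3.png

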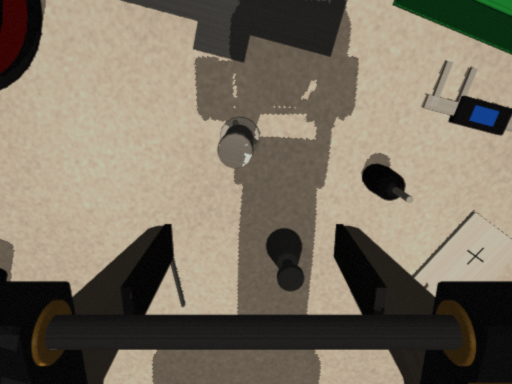

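The punch is in view, with its cap top at about (235.5,149) and its foot ring at about (240,133). The jack is at (287,262), away from the descent.

```bash
python3 - <<'E'
from h import *
z=np.load('w3.npz');w={k:z[k] for k in z.files}
a=z['a']; c=a[105:175,205:270]; cv2.imwrite('pics/c3.png',cv2.resize(c[:,:,::-1],(520,560),interpolation=2))
x=onz(w,235.5,149,.114);print('cap',x,'foot',onz(w,240,133,.006), delta([x[0],x[1],.10]))
E
```

```text
cap [0.56975471 0.3114141  0.114     ] foot [0.57182362 0.31224375 0.006     ] [ 3.36 -1.64 14.79]
```

View pics/c3.png

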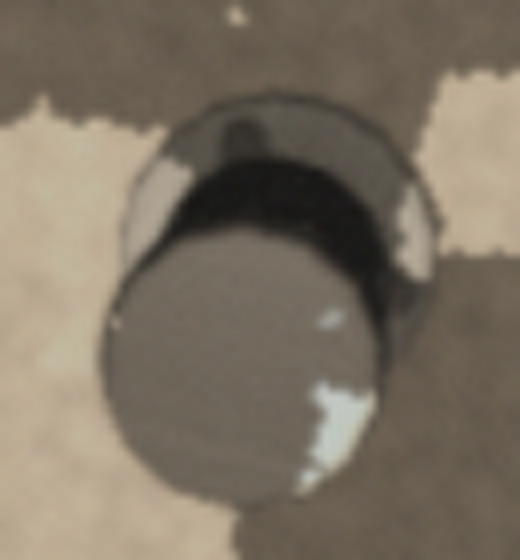

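Emit:
jog_arm --series '[{"rx": 0,"ry": 0,"rz": 0,"tx": 1.65,"ty": -0.8,"tz": 1.6,"hand": -1},{"rx": 0,"ry": 0,"rz": 0,"tx": 1.6,"ty": -0.8,"tz": 1.6,"hand": -1},{"rx": 0,"ry": 0,"rz": 0,"tx": 0,"ty": 0,"tz": 1.7,"hand": -1},{"rx": 0,"ry": 0,"rz": 0,"tx": 0,"ty": 0,"tz": 1.7,"hand": -1},{"rx": 0,"ry": 0,"rz": 0,"tx": 0,"ty": 0,"tz": 1.7,"hand": -1},{"rx": 0,"ry": 0,"rz": 0,"tx": 0,"ty": 0,"tz": 1.7,"hand": -1},{"rx": 0,"ry": 0,"rz": 0,"tx": 0,"ty": 0,"tz": 1.7,"hand": -1},{"rx": 0,"ry": 0,"rz": 0,"tx": 0,"ty": 0,"tz": 1.7,"hand": -1},{"rx": 0,"ry": 0,"rz": 0,"tx": 0,"ty": 0,"tz": 1.7,"hand": -1},{"rx": 0,"ry": 0,"rz": 0,"tx": 0,"ty": 0,"tz": 0,"hand": -1},{"rx": 0,"ry": 0,"rz": 0,"tx": 0,"ty": 0,"tz": 0,"hand": -1}]'

```text
time_s: 3.95
ee_pos: [0.5685, 0.3125, 0.097]
tcp_rot: [3.142, 0.001, 0.342]
force: [-0.0, 0.1, 1.2]
opening: 0.0921
```

```bash
python3 - <<'E'
from h import *
s,T=tool();a,w=shot('wrist','w4.png')
print(s['ee_pos'],s['tcp_rot'])
c=ray(w,0,0)[0]
print('TCP at captop',proj(w,list(s['ee_pos'][:2])+[.114]), 'mm px', w['fx'])
for e in([.016,0],[-.016,0],[0,.016],[0,-.016]):
  v=s['ee_pos']+T@np.array([e[0],e[1],0]); print(e,proj(w,[v[0],v[1],.114]))
E
```

```text
[0.56851581 0.31249128 0.0969618 ] [3.14153473e+00 5.71926109e-04 3.41677619e-01]
TCP at captop (np.float64(252.95982216991027), np.float64(268.00614893275304)) mm px 326.41894849251923
[0.016, 0] (np.float64(252.9731604922863), np.float64(237.33243304493746))
[-0.016, 0] (np.float64(252.94722606858875), np.float64(296.973002660053))
[0, 0.016] (np.float64(286.3137527690338), np.float64(268.0292040786652))
[0, -0.016] (np.float64(219.60610288100915), np.float64(267.983093932904))
```

View pics/w4.png

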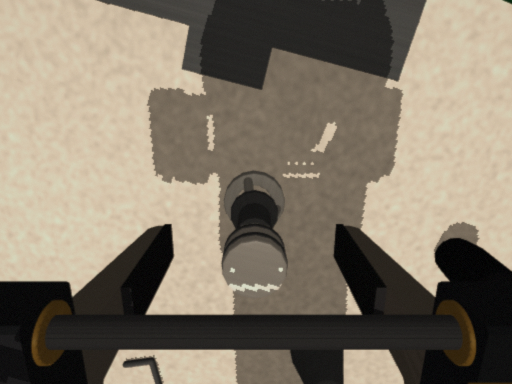

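The cap sits between the open fingers. Its top is centred at about (254,262), roughly 3 mm ahead of the grip centre along tool x. I correct that and close.

Emit:
jog_arm --series '[{"rx": 0,"ry": 0,"rz": 0,"tx": 0.3,"ty": 0,"tz": 0,"hand": -1},{"rx": 0,"ry": 0,"rz": 0,"tx": 0,"ty": 0,"tz": 0,"hand": 1},{"rx": 0,"ry": 0,"rz": 0,"tx": 0,"ty": 0,"tz": 0,"hand": 1},{"rx": 0,"ry": 0,"rz": 0,"tx": 0,"ty": 0,"tz": 0,"hand": 1},{"rx": 0,"ry": 0,"rz": 0,"tx": 0,"ty": 0,"tz": 0,"hand": 1},{"rx": 0,"ry": 0,"rz": 0,"tx": 0,"ty": 0,"tz": 0,"hand": 1},{"rx": 0,"ry": 0,"rz": 0,"tx": 0,"ty": 0,"tz": 0,"hand": 1},{"rx": 0,"ry": 0,"rz": 0,"tx": 0,"ty": 0,"tz": 0,"hand": 1}]'

```text
time_s: 4.8
ee_pos: [0.5714, 0.3137, 0.0972]
tcp_rot: [3.142, 0.0, 0.342]
force: [-0.7, -0.5, -0.5]
opening: 0.0383
```

Emit:
jog_arm --series '[{"rx": 0,"ry": 0,"rz": 0,"tx": 0,"ty": 0,"tz": 0,"hand": 1},{"rx": 0,"ry": 0,"rz": 0,"tx": 0,"ty": 0,"tz": 0,"hand": 1},{"rx": 0,"ry": 0,"rz": 0,"tx": 0,"ty": 0,"tz": 0,"hand": 1},{"rx": 0,"ry": 0,"rz": 0,"tx": 0,"ty": 0,"tz": 0,"hand": 1},{"rx": 0,"ry": 0,"rz": 0,"tx": 0,"ty": 0,"tz": -0.5,"hand": 1},{"rx": 0,"ry": 0,"rz": 0,"tx": 0,"ty": 0,"tz": -1,"hand": 1},{"rx": 0,"ry": 0,"rz": 0,"tx": 0,"ty": 0,"tz": -1.5,"hand": 1},{"rx": 0,"ry": 0,"rz": 0,"tx": 0,"ty": 0,"tz": -1.5,"hand": 1},{"rx": 0,"ry": 0,"rz": 0,"tx": 0,"ty": 0,"tz": -1,"hand": 1},{"rx": 0,"ry": 0,"rz": 0,"tx": 0,"ty": 0,"tz": -0.5,"hand": 1},{"rx": 0,"ry": 0,"rz": 0,"tx": 0,"ty": 0,"tz": 0,"hand": 1},{"rx": 0,"ry": 0,"rz": 0,"tx": 0,"ty": 0,"tz": 0,"hand": 1}]'

```text
time_s: 6.0
ee_pos: [0.5711, 0.3136, 0.1568]
tcp_rot: [-3.142, 0.001, 0.342]
force: [-0.1, -0.5, -4.1]
opening: 0.0311
```

```bash
python3 - <<'E'
from h import *
s,T=tool();a,w=shot('wrist','w5.png');b,q=shot('scene','s5.png')
print(s['time_s'],s['ee_pos'],s['tcp_rot'],s['force'],s['opening'])
z0=s['ee_pos'][2]+.114-.0972
for k in(0,.003,-.003):
  v=s['ee_pos']+T@np.array([k,0,0]); print(k,'cap',proj(w,[v[0],v[1],z0]),'foot',proj(w,[v[0],v[1],z0-.108]))
print('scene: cap, foot',proj(q,[*s['ee_pos'][:2],z0]),proj(q,[*s['ee_pos'][:2],z0-.108]))
print(delta([.523,-.040,s['ee_pos'][2]]))
A=cv2.resize(a[150:330,180:330][:,:,::-1],(400,480));x,y=map(int,proj(q,[*s['ee_pos'][:2],z0-.05]))
B=cv2.resize(b[y-60:y+60,x-50:x+50][:,:,::-1],(400,480));print(x,y);cv2.imwrite('pics/c5.png',np.hstack([A,B]))
E
```

```text
6.0 [0.57107843 0.31356541 0.15675349] [-3.14154600e+00  8.55498439e-04  3.41766878e-01] [-0.0599169  -0.47021775 -4.13115263] 0.03114474327133441
0 cap (np.float64(252.90891364002053), np.float64(267.7353874871431)) foot (np.float64(253.08603879872265), np.float64(198.9942432648488))
0.003 cap (np.float64(252.9110211881417), np.float64(262.12708555088307)) foot (np.float64(253.08787863025472), np.float64(195.40233956860592))
-0.003 cap (np.float64(252.90682857461948), np.float64(273.28386166333604)) foot (np.float64(253.08421080866017), np.float64(202.56302885605052))
scene: cap, foot (np.float64(433.0370773849139), np.float64(165.14686176100037)) (np.float64(410.53994339579674), np.float64(204.01921708770013))
[-1.635e+01  3.170e+01 -3.000e-02]
421 184
```

View pics/c5.png

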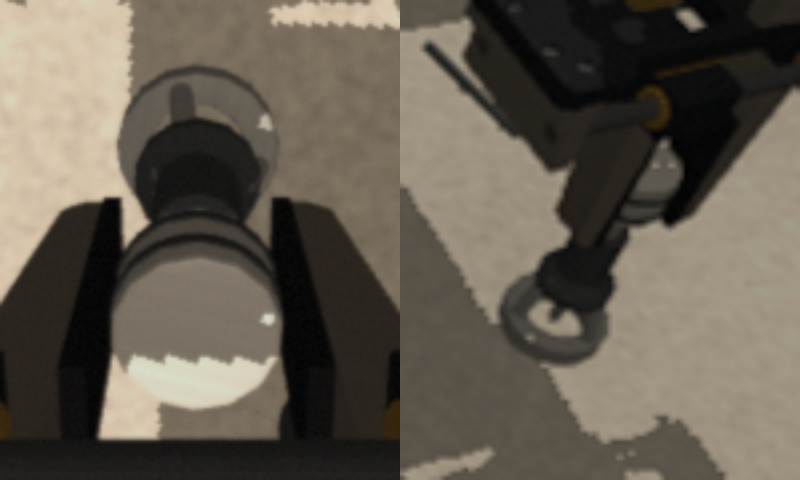

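The punch hangs upright in the grip. In the wrist view the cap centre is at (253.5,275) and the foot at (254,202), so its axis is about 3.5 mm behind the TCP along tool x. I carry it over the cross.

Emit:
jog_arm --series '[{"rx": 0,"ry": 0,"rz": 0,"tx": 0,"ty": 0,"tz": -1.5,"hand": 1},{"rx": 0,"ry": 0,"rz": 0,"tx": -0.5,"ty": 1,"tz": -2,"hand": 1},{"rx": 0,"ry": 0,"rz": 0,"tx": -1,"ty": 2,"tz": -2,"hand": 1},{"rx": 0,"ry": 0,"rz": 0,"tx": -1.65,"ty": 3.25,"tz": 0,"hand": 1},{"rx": 0,"ry": 0,"rz": 0,"tx": -1.65,"ty": 3.25,"tz": 0,"hand": 1},{"rx": 0,"ry": 0,"rz": 0,"tx": -1.65,"ty": 3.25,"tz": 0,"hand": 1},{"rx": 0,"ry": 0,"rz": 0,"tx": -1.65,"ty": 3.25,"tz": 0,"hand": 1},{"rx": 0,"ry": 0,"rz": 0,"tx": -1.65,"ty": 3.25,"tz": 0,"hand": 1},{"rx": 0,"ry": 0,"rz": 0,"tx": -1.65,"ty": 3.25,"tz": 0,"hand": 1},{"rx": 0,"ry": 0,"rz": 0,"tx": -1.65,"ty": 3.25,"tz": 0,"hand": 1},{"rx": 0,"ry": 0,"rz": 0,"tx": -1.65,"ty": 3.25,"tz": 0,"hand": 1},{"rx": 0,"ry": 0,"rz": 0,"tx": -1,"ty": 2,"tz": 2,"hand": 1},{"rx": 0,"ry": 0,"rz": 0,"tx": -0.3,"ty": 0.65,"tz": 2,"hand": 1},{"rx": 0,"ry": 0,"rz": 0,"tx": 0,"ty": 0,"tz": 2,"hand": 1},{"rx": 0,"ry": 0,"rz": 0,"tx": 0,"ty": 0,"tz": 1.5,"hand": 1},{"rx": 0,"ry": 0,"rz": 0,"tx": 0,"ty": 0,"tz": 1,"hand": 1},{"rx": 0,"ry": 0,"rz": 0,"tx": 0,"ty": 0,"tz": 0,"hand": 1},{"rx": 0,"ry": 0,"rz": 0,"tx": 0,"ty": 0,"tz": 0,"hand": 1},{"rx": 0,"ry": 0,"rz": 0,"tx": 0,"ty": 0,"tz": 0,"hand": 1}]'

```text
time_s: 8.0
ee_pos: [0.5277, -0.0383, 0.1286]
tcp_rot: [3.14, -0.002, 0.342]
force: [0.3, 0.7, -4.0]
opening: 0.0311
```

```bash
python3 - <<'E'
from h import *
s,T=tool();a,w=shot('wrist','w6.png');b,q=shot('scene','s6.png');c,t=shot('top','t6.png')
print(s['time_s'],s['ee_pos'],s['tcp_rot'],s['force'],s['opening'])
print('punch-cross in tool (cm)',-delta([.5228,-.040,0])[:2]+[-.35,.05])
print('cross px w',proj(w,[.5228,-.04,.006]),'s',proj(q,[.5228,-.04,.006]))
A=cv2.resize(a[90:330,155:355][:,:,::-1],(400,480));x,y=map(int,proj(q,[.5228,-.04,.02]))
B=cv2.resize(b[y-60:y+60,x-50:x+50][:,:,::-1],(400,480));print(x,y);cv2.imwrite('pics/c6.png',np.hstack([A,B]))
E
```

```text
8.0 [ 0.52766801 -0.03831961  0.12856653] [ 3.14016833e+00 -1.88342794e-03  3.42041375e-01] [ 0.3020469   0.66443851 -4.04607625] 0.03113309270487561
punch-cross in tool (cm) [0.15 0.04]
cross px w (np.float64(252.87020312198842), np.float64(194.13939881990285)) s (np.float64(226.95600793186915), np.float64(195.32164000158295))
226 191
```

View pics/c6.png

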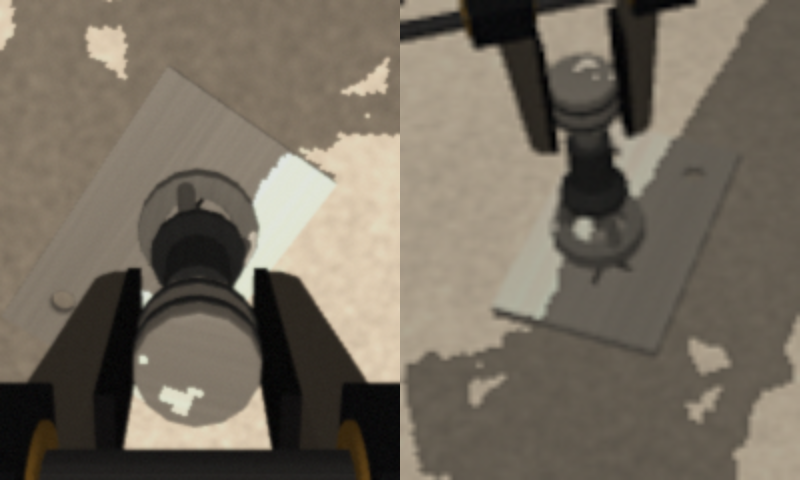

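```bash
python3 - <<'E'
from h import *
s,T=tool();w=eyes.camera_params('wrist');q=eyes.camera_params('scene')
for n,x in(('w foot',onz(w,254,201.5,.037)),('s foot',onz(q,225.5,187.3,.037)),('w cap',onz(w,253.7,260.5+.0,.1454))):
  print(n,x,(T.T@(x-[.5228,-.04,x[2]])*1000).round(1))
x=onz(q,225.5,187.3,.037)
print('scene diff vs scene cross',(T.T@(x-[.5258,-.0375,.037])*1000).round(1))
E
```

```text
w foot [ 0.52582482 -0.03963268  0.037     ] [3.  0.7 0. ]
s foot [ 0.52573218 -0.04038073  0.037     ] [2.6 1.3 0. ]
w cap [ 0.53130322 -0.03719607  0.1454    ] [9.  0.2 0. ]
scene diff vs scene cross [-1.   2.7  0. ]
```

Emit:
jog_arm --series '[{"rx": 0,"ry": 0,"rz": 0,"tx": -0.2,"ty": -0.05,"tz": 0.5,"hand": 1},{"rx": 0,"ry": 0,"rz": 0,"tx": 0,"ty": 0,"tz": 0.8,"hand": 1},{"rx": 0,"ry": 0,"rz": 0,"tx": 0,"ty": 0,"tz": 0.6,"hand": 1},{"rx": 0,"ry": 0,"rz": 0,"tx": 0,"ty": 0,"tz": 0.3,"hand": 1},{"rx": 0,"ry": 0,"rz": 0,"tx": 0,"ty": 0,"tz": 0.15,"hand": 1},{"rx": 0,"ry": 0,"rz": 0,"tx": 0,"ty": 0,"tz": 0.1,"hand": 1},{"rx": 0,"ry": 0,"rz": 0,"tx": 0,"ty": 0,"tz": 0,"hand": 1},{"rx": 0,"ry": 0,"rz": 0,"tx": 0,"ty": 0,"tz": 0,"hand": 1},{"rx": 0,"ry": 0,"rz": 0,"tx": 0,"ty": 0,"tz": 0,"hand": 1}]'

```text
time_s: 9.05
ee_pos: [0.5248, -0.0382, 0.1032]
tcp_rot: [-3.142, -0.0, 0.342]
force: [-4.3, 2.0, 2.8]
opening: 0.032
```

Emit:
jog_arm --series '[{"rx": 0,"ry": 0,"rz": 0,"tx": 0,"ty": 0,"tz": 0,"hand": -0.3},{"rx": 0,"ry": 0,"rz": 0,"tx": 0,"ty": 0,"tz": 0,"hand": -0.3},{"rx": 0,"ry": 0,"rz": 0,"tx": 0,"ty": 0,"tz": 0,"hand": -0.3},{"rx": 0,"ry": 0,"rz": 0,"tx": 0,"ty": 0,"tz": 0,"hand": -0.3},{"rx": 0,"ry": 0,"rz": 0,"tx": 0,"ty": 0,"tz": 0,"hand": -0.3},{"rx": 0,"ry": 0,"rz": 0,"tx": 0,"ty": 0,"tz": -1.5,"hand": -0.3},{"rx": 0,"ry": 0,"rz": 0,"tx": 0,"ty": 0,"tz": -1.5,"hand": -0.3},{"rx": 0,"ry": 0,"rz": 0,"tx": 0,"ty": 0,"tz": -1.5,"hand": -0.3},{"rx": 0,"ry": 0,"rz": 0,"tx": 0,"ty": 0,"tz": -1.5,"hand": 0.5},{"rx": 0,"ry": 0,"rz": 0,"tx": 0,"ty": 0,"tz": 0,"hand": 1},{"rx": 0,"ry": 0,"rz": 0,"tx": 0,"ty": 0,"tz": 0,"hand": 1}]'

```text
time_s: 10.15
ee_pos: [0.5247, -0.0384, 0.1625]
tcp_rot: [3.141, -0.0, 0.342]
force: [0.1, -0.4, -0.1]
opening: 0.038
```

```bash
python3 - <<'E'
from h import *
s,T=tool();a,w=shot('wrist','w7.png');b,q=shot('scene','s7.png');c,t=shot('top','t7.png')
print(s['time_s'],s['ee_pos'],s['tcp_rot'],s['force'],s['opening'])
print('TCP at captop w',proj(w,[*s['ee_pos'][:2],.12]))
x0,y0=map(int,proj(w,[.5228,-.04,.06]));print('w crop',x0-100,y0-120)
x,y=map(int,proj(q,[.5228,-.04,.05]));print('s crop',x-50,y-60)
A=cv2.resize(a[y0-120:y0+120,x0-100:x0+100][:,:,::-1],(400,480))
B=cv2.resize(b[y-60:y+60,x-50:x+50][:,:,::-1],(400,480));cv2.imwrite('pics/c7.png',np.hstack([A,B]))
for n,p in(('w',w),('s',q)):print(n,'punch pred cap,foot z12',proj(p,[.5228,-.04,.12]),proj(p,[.5228,-.04,.018]))
E
```

```text
10.15 [ 0.52470972 -0.03837919  0.16249913] [ 3.14136686e+00 -2.57227860e-04  3.41766259e-01] [ 0.11237591 -0.37923646 -0.1330564 ] 0.037973445450725764
TCP at captop w (np.float64(253.01521938167247), np.float64(221.8445617098153))
w crop 154 77
s crop 175 122
w punch pred cap,foot z12 (np.float64(254.36404268318472), np.float64(225.1733632391907)) (np.float64(254.0225424618439), np.float64(184.47858455444273))
s punch pred cap,foot z12 (np.float64(222.45112185107465), np.float64(158.37622647815294)) (np.float64(226.53367151395364), np.float64(191.85798002749067))
```

View pics/c7.png

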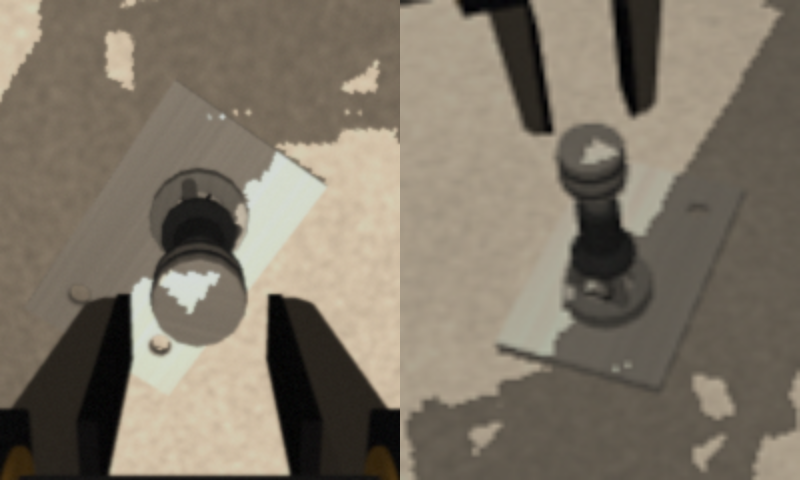

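```bash
python3 - <<'E'
from h import *
w=eyes.camera_params('wrist')
a,b,c=[onz(w,*x,.006)[:2] for x in((240.5,118),(316.5,168.5),(236.5,273.5))]
print('edges',np.linalg.norm(a-b),np.linalg.norm(b-c));u=(c-b)/np.linalg.norm(c-b);print('cross now',(a+b)/2+u*.045,'foot',onz(w,253.5,184,.018),'cap',onz(w,253.3,227.5,.12))
E
```

```text
edges 0.08819778582150863 0.14058904100029415
cross now [ 0.52161947 -0.03827181] foot [ 0.52229537 -0.03896179  0.018     ] cap [ 0.52058151 -0.03951071  0.12      ]
```

Emit:
jog_arm --series '[{"rx": 0,"ry": 0,"rz": 0,"tx": -0.3,"ty": 0,"tz": 0,"hand": 1},{"rx": 0,"ry": 0,"rz": 0,"tx": 0,"ty": 0,"tz": 0,"hand": 1},{"rx": 0,"ry": 0,"rz": 0,"tx": 0,"ty": 0,"tz": 0,"hand": 1},{"rx": 0,"ry": 0,"rz": 0,"tx": 0,"ty": 0,"tz": 0,"hand": 1},{"rx": 0,"ry": 0,"rz": 0,"tx": 0,"ty": 0,"tz": 0,"hand": 1},{"rx": 0,"ry": 0,"rz": 0,"tx": 0,"ty": 0,"tz": 0,"hand": 1},{"rx": 0,"ry": 0,"rz": 0,"tx": 0,"ty": 0,"tz": 0,"hand": 1},{"rx": 0,"ry": 0,"rz": 0,"tx": 0,"ty": 0,"tz": 0.8,"hand": 1},{"rx": 0,"ry": 0,"rz": 0,"tx": 0,"ty": 0,"tz": 0.8,"hand": 1},{"rx": 0,"ry": 0,"rz": 0,"tx": 0,"ty": 0,"tz": 0.7,"hand": 1},{"rx": 0,"ry": 0,"rz": 0,"tx": 0,"ty": 0,"tz": 0,"hand": 1},{"rx": 0,"ry": 0,"rz": 0,"tx": 0,"ty": 0,"tz": 0,"hand": 1}]'

```text
time_s: 11.5
ee_pos: [0.5216, -0.0393, 0.1393]
tcp_rot: [-3.141, 0.001, 0.342]
force: [-0.6, -0.1, -0.5]
opening: 0.0005
```

The foot is within about 1 mm of the cross and the closed fingertips are centred over the cap. Now I press.

Emit:
jog_arm --series '[{"rx": 0,"ry": 0,"rz": 0,"tx": 0,"ty": 0,"tz": 0.3,"hand": 1},{"rx": 0,"ry": 0,"rz": 0,"tx": 0,"ty": 0,"tz": 0.2,"hand": 1},{"rx": 0,"ry": 0,"rz": 0,"tx": 0,"ty": 0,"tz": 0.2,"hand": 1},{"rx": 0,"ry": 0,"rz": 0,"tx": 0,"ty": 0,"tz": 0.1,"hand": 1},{"rx": 0,"ry": 0,"rz": 0,"tx": 0,"ty": 0,"tz": 0,"hand": 1},{"rx": 0,"ry": 0,"rz": 0,"tx": 0,"ty": 0,"tz": 0,"hand": 1}]'

```text
time_s: 12.1
ee_pos: [0.5228, -0.0396, 0.1334]
tcp_rot: [3.14, -0.002, 0.342]
force: [-2.3, 0.4, 8.9]
opening: 0.0005
```

Emit:
jog_arm --series '[{"rx": 0,"ry": 0,"rz": 0,"tx": 0,"ty": 0,"tz": 0.2,"hand": 1},{"rx": 0,"ry": 0,"rz": 0,"tx": 0,"ty": 0,"tz": 0.2,"hand": 1},{"rx": 0,"ry": 0,"rz": 0,"tx": 0,"ty": 0,"tz": 0.2,"hand": 1},{"rx": 0,"ry": 0,"rz": 0,"tx": 0,"ty": 0,"tz": 0.2,"hand": 1},{"rx": 0,"ry": 0,"rz": 0,"tx": 0,"ty": 0,"tz": 0.2,"hand": 1},{"rx": 0,"ry": 0,"rz": 0,"tx": 0,"ty": 0,"tz": 0,"hand": 1},{"rx": 0,"ry": 0,"rz": 0,"tx": 0,"ty": 0,"tz": 0,"hand": 1}]'

```text
time_s: 12.8
ee_pos: [0.5224, -0.0394, 0.1228]
tcp_rot: [3.141, -0.001, 0.342]
force: [-1.3, 1.0, 6.4]
opening: 0.0006
```

Emit:
jog_arm --series '[{"rx": 0,"ry": 0,"rz": 0,"tx": 0,"ty": 0,"tz": 0.15,"hand": 1},{"rx": 0,"ry": 0,"rz": 0,"tx": 0,"ty": 0,"tz": 0.15,"hand": 1},{"rx": 0,"ry": 0,"rz": 0,"tx": 0,"ty": 0,"tz": 0.15,"hand": 1},{"rx": 0,"ry": 0,"rz": 0,"tx": 0,"ty": 0,"tz": 0,"hand": 1},{"rx": 0,"ry": 0,"rz": 0,"tx": 0,"ty": 0,"tz": 0,"hand": 1}]'

```text
time_s: 13.3
ee_pos: [0.5236, -0.0398, 0.1205]
tcp_rot: [3.139, -0.003, 0.342]
force: [-3.7, 1.3, 17.3]
opening: 0.0005
```

The force rose to 17 N at z = 0.1205, so the cap is on its stop and has fired. I withdraw straight up.

Emit:
jog_arm --series '[{"rx": 0,"ry": 0,"rz": 0,"tx": 0,"ty": 0,"tz": -0.3,"hand": 1},{"rx": 0,"ry": 0,"rz": 0,"tx": 0,"ty": 0,"tz": -0.3,"hand": 1},{"rx": 0,"ry": 0,"rz": 0,"tx": 0,"ty": 0,"tz": -0.3,"hand": 1},{"rx": 0,"ry": 0,"rz": 0,"tx": 0,"ty": 0,"tz": -0.4,"hand": 1},{"rx": 0,"ry": 0,"rz": 0,"tx": 0,"ty": 0,"tz": -0.5,"hand": 1},{"rx": 0,"ry": 0,"rz": 0,"tx": 0,"ty": 0,"tz": -1,"hand": 1},{"rx": 0,"ry": 0,"rz": 0,"tx": 0,"ty": 0,"tz": -2,"hand": 1},{"rx": 0,"ry": 0,"rz": 0,"tx": 0,"ty": 0,"tz": -3,"hand": 1},{"rx": 0,"ry": 0,"rz": 0,"tx": 0,"ty": 0,"tz": -2,"hand": 1},{"rx": 0,"ry": 0,"rz": 0,"tx": 0,"ty": 0,"tz": 0,"hand": 1},{"rx": 0,"ry": 0,"rz": 0,"tx": 0,"ty": 0,"tz": 0,"hand": 1}]'

```text
time_s: 14.4
ee_pos: [0.5216, -0.0393, 0.2146]
tcp_rot: [-3.141, 0.0, 0.342]
force: [-0.2, -0.5, 0.2]
opening: 0.0007
```

```bash
python3 - <<'E'
from h import *
s,T=tool();a,w=shot('wrist','w8.png');b,q=shot('scene','s8.png')
print(s['time_s'],s['ee_pos'],s['force'])
x0,y0=map(int,proj(w,[.5228,-.04,.06]));print('w crop',x0-100,y0-120)
x,y=map(int,proj(q,[.5228,-.04,.05]));print('s crop',x-50,y-60)
A=cv2.resize(a[y0-120:y0+120,x0-100:x0+100][:,:,::-1],(400,480))
B=cv2.resize(b[y-60:y+60,x-50:x+50][:,:,::-1],(400,480));cv2.imwrite('pics/c8.png',np.hstack([A,B]))
for n,p in(('w',w),('s',q)):print(n,'pred cap,foot',proj(p,[.5228,-.04,.12]),proj(p,[.5228,-.04,.018]))
E
```

```text
14.4 [ 0.52164163 -0.03931127  0.21463505] [-0.1928832  -0.45106599  0.15521017]
w crop 154 58
s crop 175 122
w pred cap,foot (np.float64(254.38826632120356), np.float64(196.76442380278198)) (np.float64(254.123628439644), np.float64(169.25140453955015))
s pred cap,foot (np.float64(222.45112185107465), np.float64(158.37622647815294)) (np.float64(226.53367151395364), np.float64(191.85798002749067))
```

View pics/c8.png

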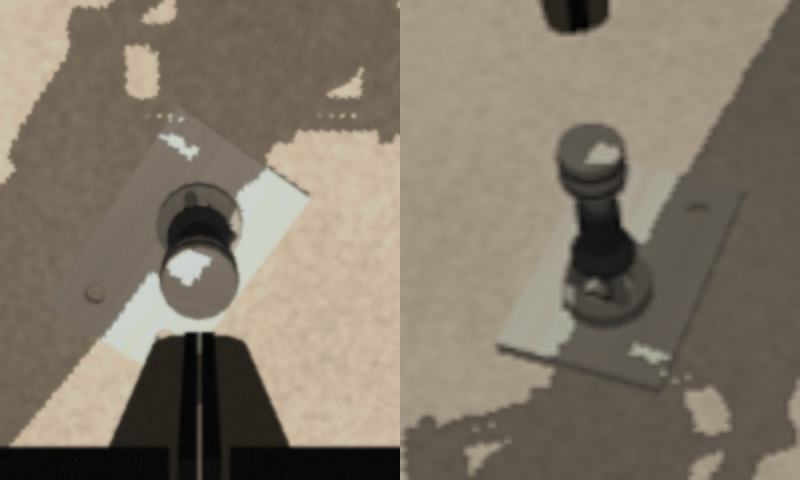

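The punch stands upright on the blank with its cap back up. In the scene crop its cap (592,150), its foot (608,283) and the plate corners are where they were before the press, and the gripper is clear.

```bash
python3 -c "
from h import *
print(r.finish_job())"
```

```text
the job is handed in; nothing more can be done
None
```

I stood the punch on the blank over the cross and let go. Then I pressed the cap straight down with the closed fingertips until it snapped, and withdrew straight up. I handed the job in at about 14.5 s on the robot's clock, well inside the 34 s limit.

**Position:** After release, the wrist camera put the foot's centre within about 1 mm of the cross. I worked out the cross position from the blank's corners, because the punch hid it. The three cameras had put the cross up to about 4 mm apart, with the scene view the odd one out. I used the wrist and top views, which agreed to about 1 mm.

**Press:** The force was 9 N just after contact. It fell back to 6 N by about 11–12 mm down, then rose to 17 N at about 13–14 mm, on the stop. That matches the spring firing. The cap joint itself can't be read out, so this comes from the forces and heights.

**After withdrawal:** The last pictures show the punch upright with its cap back up and the gripper clear. In the scene view, the punch and blank had not visibly moved during the press. From the corners, the blank shifted by about 2 mm at most during placing, which is within measurement error.

The first move call was refused for missing keys and moved nothing. No other check failed.

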